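Index the code scanner to a sample bottle

ROBOT

A 7-joint arm with a two-finger parallel gripper is mounted at the origin on a cart in front of the work surface, level with it; the furniture and walls round the work are solid. World frame = base frame: x ahead of the robot, y to its left, z up, the work surface at z = 0. Lengths are in m, angles in rad, forces in N, time in s.
With the tool pointing down it reaches from about 0.425 to 0.875 m from the base axis. Payload 8.4 kg.
Tool frame: the origin (TCP) lies midway between the tips of the shut fingers; the grasp point (between the pads) lies 19 mm behind it (robot.pinch_z is the distance from the TCP to the grasp point, in m); z points along the fingers, y is the direction in which the jaws open and shut (so a half turn about z gives the same grasp; the last joint's range is limited). The gripper opens to 85 mm and grips with 20 to 120 N. Pads are 22 mm wide; open, the fingers measure 114 mm over their backs; the gripper's body (76 mm by 85 mm) begins 54 mm behind the grasp point. The pads swing forward as they close: fully open they stand 13 mm farther back than shut.
Start: joints at [-1.325, 0.333, 0.04, 1.465, -0.013, 1.343, -0.059], TCP at [0.22, 0.612, 0.231] pointing down, gripper open.
Joint ranges: [-2.58, 2.58], [-0.38, 2.09], [-1.3, 1.39], [0.25, 2.4], [-1.5, 4.64], [0.08, 2.09], [-2.65, 2.65]. Speed limits (rad/s): [2.22, 2.22, 2.79, 2.79, 3.14, 3.14, 3.14].

INTERFACE

Orientations are given as a 3x3 rotation matrix whose columns are the frame's x, y, z axes.
In Python, from cell import robot gives the robot as it stands.
- The arm moves only by the tool play_rows, never from a script. Its argument "deltas" is a list of rows, each an object with "translation": the shift along the tool's x, y, z in m, a list of three; "delta_rot": the turn, a rotation vector about the tool's x, y, z in rad, a list of three. A call has 1 to 8 rows; each row shifts and turns the pose as measured when the row begins, along the tool's axes as they then stand; what a row does not reach is not made up. A row lasts 1/10 s, in which the tool goes at most 50 mm and 8.59 degrees, less where a joint would pass 70% of its speed; a pose out of reach is approached as far as the arm can. A call is refused whole if a number of a shift passes 0.05 or a number of a turn 0.15, either way. A call with a gripper value outside its range is refused whole. "claw" is the closure, from 0 (fully open) to 1 (shut), set as the call begins (left out, the last holds). The fingers move at their own pace and stop on an object; "newtons" is the grip in N (left out, the last holds). Time passes only in rows, so rows that do not move let the fingers close. It gives the time, the measured TCP pose, the force and the opening at its end, in the units of the state.
- robot.get_state(): the state, without advancing time (a new reading comes with each control period).
- robot.grab_frame(name): name is "scene" or "side" or "wrist"; returns a dict with "pixels" (420x560x3 uint8, red, green, blue), "mtx" (3x3 intrinsics, pixels), "world_to_cam" (4x4, takes a point from world to camera coordinates). Camera axes: x right, y down, z forward; pixel columns grow to the right and rows downward; lengths in m; the calibration is good to about 2 mm. A picture is of the moment at which its call begins. There is no depth.
- robot.job_done(): hands the job in, once; it reports no verdict.
Trained networks look in a picture, given as the dict that the camera call returned (one of the last four; its "shot" number tells which), for a name from the list of things; names that differ only in an ending like _2 or _b are one class to them, and where a whole thing is asked for, a point or a joint stands for the part that bears it (a point fixed in the world has none). Each returns a list of dicts, best first, with "confidence" (0 to 1); they miss things now and then, are a little off and sometimes report something else, mostly with a low value. They report only what shows in the picture. A call takes as long as a camera call. They do not tell look-alikes from the thing itself.
- robot.look_for(picture, thing): "rect" ([left, top, width, height] in pixels, round what is visible of it).
The state is a dict: "time_s": time; "qpos": joint angles; "joint_vel": joint speeds; "effort": joint torques, N m; "eef_pos": TCP position; "eef_rot": TCP orientation; "ft_force": force on the tool from outside, world axes, zero at the start; "moment": the same for the moment, N m; "gripper_width": opening from 0.0 (shut) to 1.0 (fully open).
Only numpy, scipy, OpenCV 4.12 (cv2) and the standard library are available. Lean on these libraries where they do the work, as an engineer would, in place of code of your own. Each camera call takes 0.05 s, during which the arm holds its last target. There are 200 camera calls.

TASK

First turn the orange-marked sample bottle in its seat so that its orange code label squarely faces the rail (straight across at the place where the scanner will stop), leave it standing in the seat and let go. Then pull the red plunger knob up, slide the scanner carriage along the rail to the next hole, the one opposite the marked bottle, and let the pin drop fully home there. Finish still holding the red knob with the gripper, pin home; do not tip the bottle, and leave the spare bottle, the flask and the tape roll where they are.

Things in the scene. Friction and masses are not known exactly. Their poses are not given: they have to be found in the camera images.
- station: Fixed aluminium base plate, 8 mm thick, with a steel rail. Origin at bench height; x points from the bottle seats squarely across to the rail, y along the rail, z up. The plate spans x -140..65, y +-150 mm. Rail: centre line x = 25 mm, 40 mm wide, top 34 mm high, three holes at y = -50, 0, 50 mm. Two seats at x = -100, y = +-50 mm, each straight across from an outer hole.
- carriage (a joint): Scanner carriage along the rail's +y, m: 0 in the middle hole (start), +-0.050 in the outer holes, stops at +-0.068. Sliding takes about 1.5 N plus 6 N per m/s; locked while the pin is in a hole. Grey deck 64 x 56 mm (x, y), top 46 mm above the bench; a steel barrel, diameter 25 mm, stands on it up to 62 mm.
- plunger (a joint): Lift of the lock pin with its red knob, m: 0 = fully home in a hole, at most 0.016. A spring pushes it down (3 N at home, 6 N fully up). Lift it beyond 0.011 to slide; between holes it rides on the rail at 0.011 if let go. The round-nosed pin has about 2 mm of play either way along the rail in a hole and drops in by itself.
- knob: Red round plunger knob, diameter 30 mm, upright, on the carriage. Origin on its axis, 34 mm above the bench when the pin is home; the grip lies 36 to 58 mm above this origin. Axes parallel to the station's. Knob, pin and carriage move along the rail together.
- lens (a point): Middle of the scanner's dark red window, 52 mm above the bench, on the side of the carriage that faces the seats. The black scanner head is 36 x 44 x 32 mm (x, y, z), its top 68 mm above the bench, with a yellow line on top; the knob axis is 70 mm behind the window.
- seat: Grey round cup holding the marked bottle, fixed; outer diameter 60 mm, 10 mm high, inner diameter 50 mm. Origin at its underside centre (8 mm above the bench), inner floor 3 mm above the origin; axes parallel to the station's. It is straight across from either the +y or the -y hole of the rail.
- marked_bottle: Sample bottle, 46 mm diameter, 87 mm high with a black cap (fixed), about 0.09 kg, standing loose in its seat. Origin at the underside centre, z up; its x axis points out through the orange label. Straight body up to 53 mm, then shoulder, neck, and a cap of 26 mm diameter from 76 to 87 mm.
- mark (a point): Middle of the orange code label (20 x 36 mm with black bars) on the bottle's side, 23 mm from the bottle's axis, 29 mm above its underside. An orange stripe on the cap runs from the centre to the rim on the same side.
- spare_bottle: Bottle of the same kind (47 mm diameter, 88 mm high, origin at the underside centre) without orange label, in the other seat, 100 mm beside the marked one. Leave it.
- flask: Conical flask, 66 mm diameter, 94 mm high, beside the station's +y end; origin at the underside centre. Leave it.
- tape_roll: Roll of tape, 96 mm diameter, 25 mm high, beside the station's -y end; origin at the underside centre. Leave it.
Not all that is in view belongs to the job. What is shaped like the marked_bottle but green or yellow is not meant.

How it is judged:
By the outcome, as a careful person would: the job done as asked, in the order asked, and still so for the second after the job is handed in, while the arm keeps its last pose, push and grip.
It also fails if it takes over 53 s, if anything falls off the work surface, if the arm or the gripper's body presses on something with over 40 N, if the wrist force passes 120 N, or if a joint passes its speed limit or range.

## Working session

There is one attempt and no reset: what is moved stays moved. The work goes in short steps, Python scripts to look and compute and a tool call to move; the robot and the scene stay as the last step left them, time stands still between calls to the robot, and variables do not carry over. Pictures are saved under pics/ and viewed, about 8 in all and at most 12, crops included, and the job is handed in when it is done.

Besides the shell and the picture viewer there is one more tool, called after ">>>" as name([rows], argument=value, ...), one row to a line, values as JSON. play_rows: Moves the arm, as the interface text tells. Its arguments: {"type":"object","properties":{"deltas":{"type":"array","items":{"type":"object","properties":{"translation":{"type":"array","items":{"type":"number"}},"delta_rot":{"type":"array","items":{"type":"number"}}}}},"claw":{"type":"number"},"newtons":{"type":"number"}},"required":["deltas"]}

```bash
mkdir -p pics; ls; cat > h.py <<'E'
import numpy as np, cv2
from cell import robot
def snap(name,fn=None):
    f=robot.grab_frame(name)
    if fn: cv2.imwrite('pics/'+fn,f['pixels'][:,:,::-1])
    return f
def ray(f,u,v,z):
    T=np.array(f['world_to_cam']);K=np.array(f['mtx']);R=T[:3,:3];c=-R.T@T[:3,3]
    d=R.T@np.linalg.solve(K,[u,v,1]);return c+d*(z-c[2])/d[2]
def proj(f,p):
    T=np.array(f['world_to_cam']);q=T[:3,:3]@np.array(p)+T[:3,3];q=np.array(f['mtx'])@q;return q[:2]/q[2]
E
python3 - <<'E'
from h import *
np.set_printoptions(precision=4,suppress=True)
s=robot.get_state();print(s['time_s'],s['eef_pos'],s['eef_rot'],s['gripper_width'],robot.pinch_z)
for n in('scene','side','wrist'):
    f=snap(n,n+'0.png')
    T=np.array(f['world_to_cam']);print(n,-T[:3,:3].T@T[:3,3],T[2,:3])
    for t in('knob','marked_bottle','spare_bottle','seat','mark','lens','station','flask','tape_roll'):
        for r in robot.look_for(f,t)[:2]: print(t,np.round(r['rect']),round(r['confidence'],2))
a=[cv2.imread(f'pics/{n}0.png') for n in('scene','side')]
E
```

```text
pics
0.0 [0.2196 0.6113 0.2304] [[-0.9411  0.3381 -0.0004]
 [ 0.3381  0.9411 -0.0015]
 [-0.0001 -0.0016 -1.    ]] 0.997914246824708 0.0187
scene [-0.1703  0.4738  0.6606] [ 0.6784 -0.4265 -0.5982]
knob [264. 166.  13.  20.] 0.67
marked_bottle [265. 198.  24.  46.] 0.89
marked_bottle [305. 238.  24.  45.] 0.57
spare_bottle [306. 187.  26.  42.] 0.69
spare_bottle [267. 233.  26.  15.] 0.47
seat [267. 237.  25.  11.] 0.59
mark [307. 233.  22.  52.] 0.82
mark [264. 198.  24.  44.] 0.78
lens [257. 168.  37.  36.] 0.66
station [208. 168. 158. 102.] 0.83
station [264. 202.  28.  41.] 0.6
flask [180. 214.  33.  49.] 0.61
tape_roll [348. 177.  42.  32.] 0.57
side [ 0.096  -0.8509  0.4735] [ 0.3875  0.8338 -0.3932]
marked_bottle [208. 187.  14.  33.] 0.93
marked_bottle [265. 187.  20.  32.] 0.74
spare_bottle [280. 198.  16.  41.] 0.8
seat [263. 214.  15.  12.] 0.44
mark [263. 185.  18.  36.] 0.85
mark [207. 184.  14.  35.] 0.81
lens [297. 187.  45.  36.] 0.61
lens [264. 218.   2.   5.] 0.55
station [251. 184. 121.  76.] 0.6
flask [257. 167.  16.  34.] 0.74
tape_roll [320. 249.  49.  31.] 0.83
wrist [0.1515 0.6363 0.3738] [ 0.2673 -0.0953 -0.9589]
```

View pics/scene0.png

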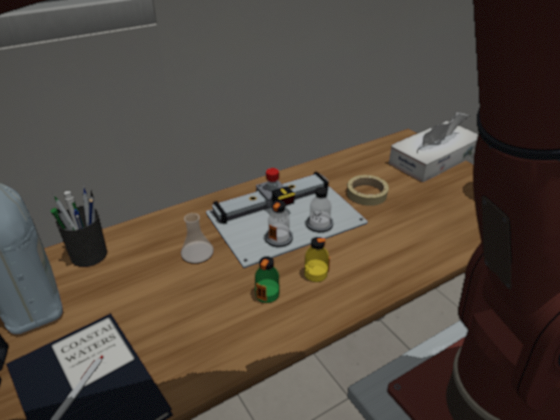

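View pics/side0.png

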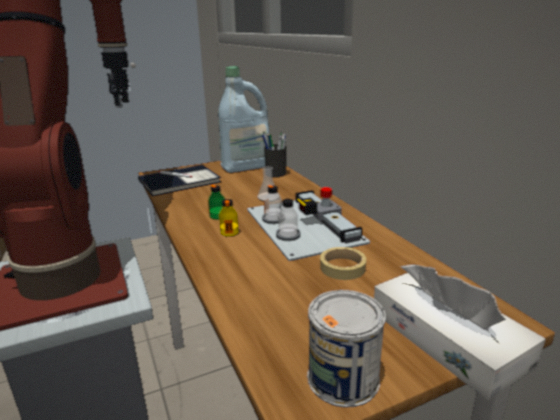

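The scene picture shows the marked bottle (cap about 278,206) in the left seat, next to the flask. The spare's cap is at (321,193) and the red knob at (273,175). The green and yellow look-alikes stand in front of the plate. In the side picture the marked bottle is at about (272,205).

```bash
python3 - <<'E'
from h import *
np.set_printoptions(precision=4,suppress=True)
f=snap('scene')
P={k:ray(f,u,v,z) for k,u,v,z in[('cap',278,206,.098),('spare',321,193,.099),('knob',273,174,.092),('seat',278,238,.013),('c1',208,217,.008),('c2',247,262,.008),('c3',366,219,.008),('green',266,262,.087),('yellow',318,242,.087),('flaskbase',198,253,0),('tape',367,188,.0125)]}
for k in P: print(k,P[k])
d=P['cap']-P['spare'];print(np.hypot(*d[:2]),np.degrees(np.arctan2(d[1],d[0])))
cv2.imwrite('pics/crop.png',cv2.resize(f['pixels'][150:310,170:400,::-1],None,fx=3.4,fy=3.4,interpolation=cv2.INTER_CUBIC))
E
```

```text
cap [0.489  0.0753 0.098 ]
spare [ 0.48  -0.022  0.099]
knob [0.6031 0.0186 0.092 ]
seat [0.4923 0.0739 0.013 ]
c1 [0.641  0.1648 0.008 ]
c2 [0.4668 0.1612 0.008 ]
c3 [ 0.4507 -0.1281  0.008 ]
green [0.3723 0.171  0.087 ]
yellow [0.3684 0.0635 0.087 ]
flaskbase [0.5511 0.2295 0.    ]
tape [ 0.5394 -0.2041  0.0125]
0.09773147061074056 84.70235234712534
```

View pics/crop.png

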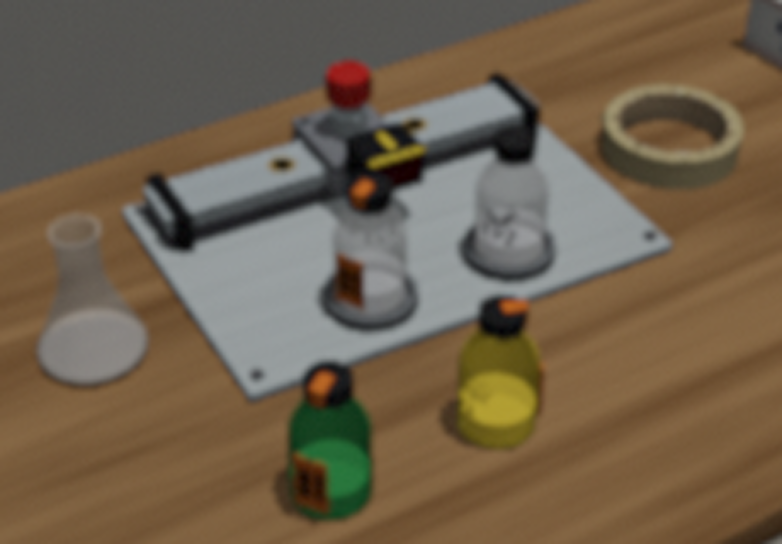

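```bash
cat >> h.py <<'E'
from scipy.spatial.transform import Rotation as Ro
import json
def plan(target,yawx,n,down=True):
    "n rows from the present pose to TCP target, tool x at azimuth yawx (deg), tool down"
    s=robot.get_state();p=np.array(s['eef_pos']);R=np.array(s['eef_rot'])
    x=np.array([np.cos(np.radians(yawx)),np.sin(np.radians(yawx)),0]);z=np.array([0,0,-1.])
    Rt=np.c_[x,np.cross(z,x),z];w=Ro.from_matrix(R.T@Rt).as_rotvec();rows=[]
    for k in range(n):
        Rk=R@Ro.from_rotvec(w*k/n).as_matrix()
        rows.append({"translation":[round(float(a),4) for a in Rk.T@(np.array(target)-p)/n],"delta_rot":[round(float(a),4) for a in w/n]})
    for i in range(0,n,8): print(json.dumps(rows[i:i+8]))
E
python3 -c "
from h import *
plan([.47,.075,.25],99,14)"
```

```text
[{"translation": [-0.0298, -0.03, -0.0013], "delta_rot": [-0.0, 0.0, 0.0763]}, {"translation": [-0.032, -0.0277, -0.0013], "delta_rot": [-0.0, 0.0, 0.0763]}, {"translation": [-0.034, -0.0252, -0.0013], "delta_rot": [-0.0, 0.0, 0.0763]}, {"translation": [-0.0358, -0.0225, -0.0013], "delta_rot": [-0.0, 0.0, 0.0763]}, {"translation": [-0.0374, -0.0197, -0.0013], "delta_rot": [-0.0, 0.0, 0.0763]}, {"translation": [-0.0388, -0.0168, -0.0013], "delta_rot": [-0.0, 0.0, 0.0763]}, {"translation": [-0.04, -0.0138, -0.0013], "delta_rot": [-0.0, 0.0, 0.0763]}, {"translation": [-0.0409, -0.0107, -0.0013], "delta_rot": [-0.0, 0.0, 0.0763]}]
[{"translation": [-0.0416, -0.0075, -0.0013], "delta_rot": [-0.0, 0.0, 0.0763]}, {"translation": [-0.0421, -0.0043, -0.0013], "delta_rot": [-0.0, 0.0, 0.0763]}, {"translation": [-0.0423, -0.0011, -0.0013], "delta_rot": [-0.0, 0.0, 0.0763]}, {"translation": [-0.0422, 0.0021, -0.0013], "delta_rot": [-0.0, 0.0, 0.0763]}, {"translation": [-0.042, 0.0053, -0.0013], "delta_rot": [-0.0, 0.0, 0.0763]}, {"translation": [-0.0414, 0.0085, -0.0013], "delta_rot": [-0.0, 0.0, 0.0763]}]
```

>>> play_rows([
  {"translation": [-0.03,-0.03,-0.001],"delta_rot": [0,0,0.076]},
  {"translation": [-0.032,-0.028,-0.001],"delta_rot": [0,0,0.076]},
  {"translation": [-0.034,-0.025,-0.001],"delta_rot": [0,0,0.076]},
  {"translation": [-0.036,-0.0225,-0.001],"delta_rot": [0,0,0.076]},
  {"translation": [-0.0375,-0.02,-0.001],"delta_rot": [0,0,0.076]},
  {"translation": [-0.039,-0.017,-0.001],"delta_rot": [0,0,0.076]},
  {"translation": [-0.04,-0.014,-0.001],"delta_rot": [0,0,0.076]},
  {"translation": [-0.041,-0.011,-0.001],"delta_rot": [0,0,0.076]},
], claw=0)

```text
time_s: 2.35
eef_pos: [0.3612, 0.2971, 0.2377]
eef_rot: [[-0.569, 0.822, -0.002], [0.822, 0.569, 0.003], [0.003, -0.0, -1.0]]
ft_force: [0.7, 0.3, -0.1]
gripper_width: 1.001
```

>>> play_rows([
  {"translation": [-0.0416,-0.0075,-0.001],"delta_rot": [0,0,0.076]},
  {"translation": [-0.042,-0.0043,-0.001],"delta_rot": [0,0,0.076]},
  {"translation": [-0.042,-0.001,-0.001],"delta_rot": [0,0,0.076]},
  {"translation": [-0.042,0.002,-0.001],"delta_rot": [0,0,0.076]},
  {"translation": [-0.042,0.005,-0.001],"delta_rot": [0,0,0.076]},
  {"translation": [-0.041,0.0085,-0.001],"delta_rot": [0,0,0.076]},
])

```text
time_s: 2.95
eef_pos: [0.4668, 0.0557, 0.2447]
eef_rot: [[-0.13, 0.992, 0.002], [0.992, 0.13, 0.008], [0.007, 0.003, -1.0]]
ft_force: [1.0, -0.3, -0.3]
gripper_width: 1.001
```

```bash
python3 - <<'E'
from h import *
np.set_printoptions(precision=4,suppress=True)
s=robot.get_state();print(s['time_s'],s['eef_pos'],s['eef_rot'],s['qpos'],s['ft_force'])
f=snap('wrist','w1.png')
for t in('knob','marked_bottle','spare_bottle','seat','mark'):
    for r in robot.look_for(f,t)[:2]: print(t,np.round(r['rect']),round(r['confidence'],2))
print(proj(f,[.49,.075,.098]),proj(f,[.60,.02,.092]))
E
```

```text
2.95 [0.4668 0.0557 0.2447] [[-0.1297  0.9916  0.0017]
 [ 0.9915  0.1297  0.0077]
 [ 0.0074  0.0027 -1.    ]] [-0.7962 -0.0823  0.5634  1.8893  0.0381  1.3187 -0.1136] [ 0.9723 -0.2692 -0.3049]
knob [421. 242.  41.  31.] 0.56
marked_bottle [160. 141.  58.  53.] 0.92
marked_bottle [169.  18.  60.  59.] 0.85
spare_bottle [273. 237.  46.  67.] 0.87
seat [288. 137.  54.  54.] 0.73
mark [292. 142.  52.  60.] 0.83
mark [162. 136.  59.  55.] 0.82
[314.5199 177.745 ] [426.2894 252.3753]
```

View pics/w1.png

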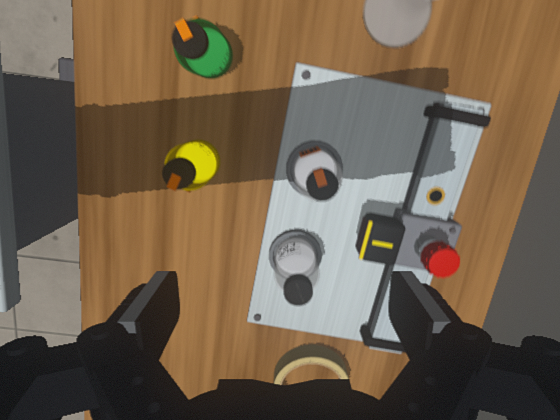

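The wrist view shows the marked cap at (322,184), its stripe and label pointing up in the image (label at 310,152), and the knob at (441,260). Plate screws are at (306,75) and (257,317), with holes along the rail.

```bash
python3 - <<'E'
from h import *
np.set_printoptions(precision=4,suppress=True)
f=snap('wrist'); im=f['pixels']
def az(a,b): d=b-a; return np.degrees(np.arctan2(d[1],d[0]))
s1,s2=ray(f,306,75,.008),ray(f,257,317,.008);print('screws',s1,s2,az(s2,s1))
h=cv2.cvtColor(im,cv2.COLOR_RGB2HSV)
def blob(m,box):
    x,y,w,k=box;mm=np.zeros(m.shape,bool);mm[y:y+k,x:x+w]=m[y:y+k,x:x+w];v,u=np.nonzero(mm);return u,v
dark=(im.max(2)<60)
org=(h[...,0]<16)&(h[...,1]>120)&(h[...,2]>50)
# cap
u,v=blob(org,(305,165,30,30));print('stripe n',len(u),u.mean(),v.mean(),u.min(),u.max(),v.min(),v.max())
st=ray(f,u.mean(),v.mean(),.098)
m=(dark|org).astype(np.uint8);m[:165]=0;m[205:]=0;m[:,:300]=0;m[:,345:]=0
c,r=cv2.minEnclosingCircle(cv2.findNonZero(cv2.morphologyEx(m,cv2.MORPH_OPEN,np.ones((3,3)))));print('cap circ',c,r)
cp=ray(f,*c,.094);print('cap',cp,'stripe az',az(ray(f,*c,.098),st))
pts=np.c_[u,v].astype(np.float32);print(cv2.minAreaRect(pts))
u,v=blob(org,(290,140,45,22));print('label n',len(u),u.mean(),v.mean());lb=ray(f,u.mean(),v.mean(),.04);print('label',lb,az(cp,lb))
red=((h[...,0]<6)|(h[...,0]>174))&(h[...,1]>150)&(h[...,2]>90)
u,v=blob(red,(410,230,60,60));c,r=cv2.minEnclosingCircle(np.c_[u,v].astype(np.float32));print('knob',c,r,ray(f,*c,.092),ray(f,*c,.080))
big=cv2.resize(im[55:290,240:500,::-1],None,fx=3,fy=2.5*1.02,interpolation=cv2.INTER_CUBIC);cv2.imwrite('pics/w1c.png',cv2.resize(im[60:300,240:500,::-1],None,fx=2.5,fy=2.5,interpolation=cv2.INTER_CUBIC))
E
```

```text
screws [0.4744 0.1633 0.008 ] [ 0.4572 -0.1161  0.008 ] 86.4770914089342
stripe n 165 320.1272727272727 179.4060606060606 314 326 171 188
cap circ (322.1867370605469, 186.2168731689453) 15.54707145690918
cap [0.4969 0.0709 0.094 ] stripe az 115.76885944173553
((320.3000183105469, 179.40000915527344), (16.76007080078125, 9.803058624267578), 71.56504821777344)
label n 63 309.8253968253968 153.68253968253967
label [0.4873 0.0903 0.04  ] 116.39310517452536
knob (442.0, 264.0) 17.720144271850586 [0.6158 0.0145 0.092 ] [0.6223 0.0098 0.08  ]
```

View pics/w1c.png

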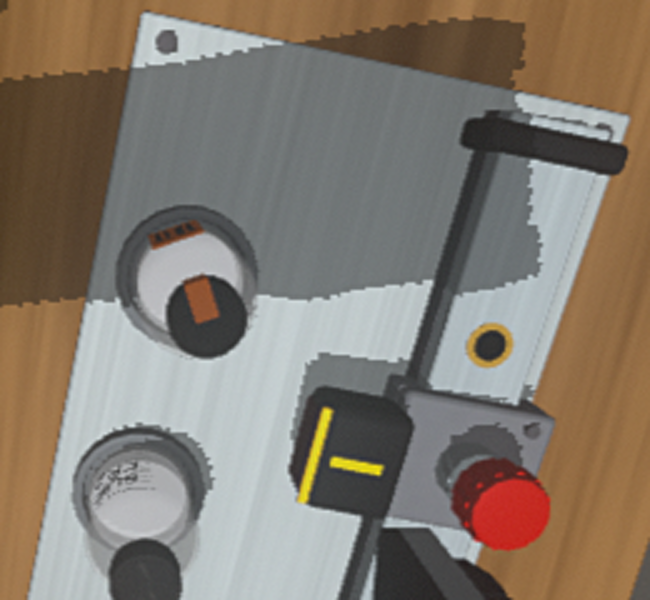

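```bash
python3 -c "
from h import *
plan([.498,.0713,.15],149,8)"
```

```text
[{"translation": [0.0009, 0.0042, 0.0118], "delta_rot": [0.0006, -0.0007, -0.1118]}, {"translation": [0.0005, 0.0042, 0.0118], "delta_rot": [0.0006, -0.0007, -0.1118]}, {"translation": [0.0, 0.0043, 0.0118], "delta_rot": [0.0006, -0.0007, -0.1118]}, {"translation": [-0.0005, 0.0043, 0.0118], "delta_rot": [0.0006, -0.0007, -0.1118]}, {"translation": [-0.0009, 0.0042, 0.0118], "delta_rot": [0.0006, -0.0007, -0.1118]}, {"translation": [-0.0014, 0.0041, 0.0118], "delta_rot": [0.0006, -0.0007, -0.1118]}, {"translation": [-0.0018, 0.0039, 0.0118], "delta_rot": [0.0006, -0.0007, -0.1118]}, {"translation": [-0.0022, 0.0037, 0.0118], "delta_rot": [0.0006, -0.0007, -0.1118]}]
```

>>> play_rows([
  {"translation": [0.001,0.0042,0.0118],"delta_rot": [0.0006,-0.0007,-0.112]},
  {"translation": [0.0005,0.0042,0.0118],"delta_rot": [0.0006,-0.0007,-0.112]},
  {"translation": [0.0,0.0043,0.0118],"delta_rot": [0.0006,-0.0007,-0.112]},
  {"translation": [-0.0005,0.0043,0.0118],"delta_rot": [0.0006,-0.0007,-0.112]},
  {"translation": [-0.001,0.0042,0.0118],"delta_rot": [0.0006,-0.0007,-0.112]},
  {"translation": [-0.0014,0.0041,0.0118],"delta_rot": [0.0006,-0.0007,-0.112]},
  {"translation": [-0.0018,0.004,0.0118],"delta_rot": [0.0006,-0.0007,-0.112]},
  {"translation": [-0.0022,0.0037,0.0118],"delta_rot": [0.0006,-0.0007,-0.112]},
])

```text
time_s: 4.1
eef_pos: [0.497, 0.084, 0.1476]
eef_rot: [[-0.885, 0.465, 0.002], [0.465, 0.885, 0.003], [-0.0, 0.003, -1.0]]
ft_force: [-0.1, -0.1, -0.2]
gripper_width: 1.001
```

```bash
python3 - <<'E'
from h import *
np.set_printoptions(precision=4,suppress=True)
f=snap('wrist','w2.png'); im=f['pixels']
s=robot.get_state();print(s['time_s'],s['eef_pos'],s['qpos'])
print(proj(f,[.498,.0713,.098]),proj(f,[.6187,.0135,.092]),[proj(f,[.498+.013*np.cos(a),.0713+.013*np.sin(a),.098]) for a in np.radians([116,-3.5])])
plan([.498,.0713,.15],149,2)
E
```

```text
4.15 [0.4963 0.0844 0.1458] [-0.7972  0.1002  0.5794  1.9492 -0.0635  1.1091  0.9036]
[264.6043 247.7234] [275.0199 421.5894] [array([277.8034, 230.6394]), array([273.9761, 266.4291])]
[{"translation": [-0.0037, -0.0054, -0.0021], "delta_rot": [0.0008, -0.0006, 0.0329]}, {"translation": [-0.0039, -0.0053, -0.0021], "delta_rot": [0.0008, -0.0006, 0.0329]}]
```

View pics/w2.png

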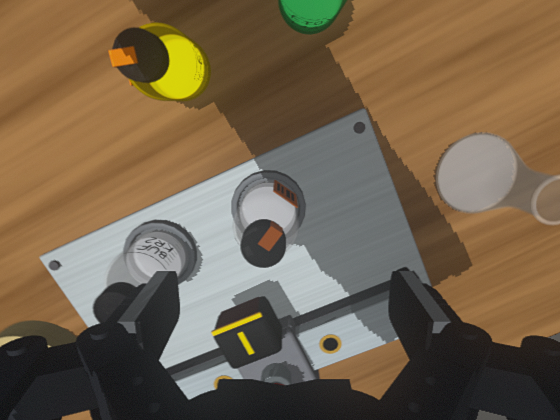

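The wrist picture shows the marked cap at (263,243), with its stripe pointing up and to the right as predicted. The jaws flank the bottle and nothing is in their way.

```bash
python3 - <<'E'
from h import *
np.set_printoptions(precision=4,suppress=True)
f=snap('wrist'); im=f['pixels']
h=cv2.cvtColor(im,cv2.COLOR_RGB2HSV)
org=(h[...,0]<16)&(h[...,1]>120)&(h[...,2]>50)
m=((im.max(2)<62)|org).astype(np.uint8);B=np.zeros_like(m);B[212:275,232:295]=1;m*=B
m=cv2.morphologyEx(m,cv2.MORPH_OPEN,np.ones((5,5)))
c,r=cv2.minEnclosingCircle(cv2.findNonZero(m));mo=cv2.moments(m);print(c,r,mo['m10']/mo['m00'],mo['m01']/mo['m00'])
C=ray(f,*c,.096);print('cap',C)
o=(org&(B>0)).astype(np.uint8);v,u=np.nonzero(o);S=ray(f,u.mean(),v.mean(),.098);C8=ray(f,*c,.098)
print('stripe',u.mean(),v.mean(),np.degrees(np.arctan2(*(S-C8)[[1,0]])))
q=cv2.boxPoints(cv2.minAreaRect(np.c_[u,v].astype(np.float32)));W=np.array([ray(f,*p,.098) for p in q]);
for i in range(4): d=W[(i+1)%4]-W[i];print(np.hypot(*d[:2]),np.degrees(np.arctan2(d[1],d[0])))
a,b=ray(f,360,128,.008),ray(f,55,265,.008);d=a-b;print('screws',a,b,np.degrees(np.arctan2(d[1],d[0])),np.hypot(*d[:2]))
plan([.498,.0713,.115],149,3)
E
```

```text
(262.5, 245.15908813476562) 23.803325653076172 265.62644628099173 246.95454545454547
cap [0.4955 0.0713 0.096 ]
stripe 269.6744186046512 239.75872093023256 101.26839653913636
0.01587936858833171 120.01314642033509
0.008901563129994659 27.432529833891902
0.016006367053852433 -59.38661513306659
0.009075526382573085 -153.3152437818077
screws [0.4739 0.1623 0.008 ] [ 0.4591 -0.1161  0.008 ] 86.96981626164535 0.2788176619059883
[{"translation": [-0.0025, -0.0034, 0.0106], "delta_rot": [0.0004, -0.0005, 0.0183]}, {"translation": [-0.0026, -0.0034, 0.0106], "delta_rot": [0.0004, -0.0005, 0.0183]}, {"translation": [-0.0026, -0.0033, 0.0106], "delta_rot": [0.0004, -0.0005, 0.0183]}]
```

>>> play_rows([
  {"translation": [-0.002,-0.004,0.01],"delta_rot": [0,0,0.018]},
  {"translation": [-0.0022,-0.0037,0.01],"delta_rot": [0,0,0.018]},
  {"translation": [-0.0022,-0.0037,0.01],"delta_rot": [0,0,0.018]},
  {"translation": [0,0,0],"delta_rot": [0,0,0]},
])

```text
time_s: 4.6
eef_pos: [0.4957, 0.0708, 0.1153]
eef_rot: [[-0.852, 0.524, -0.0], [0.524, 0.852, 0.002], [0.001, 0.002, -1.0]]
ft_force: [-0.8, 0.1, 0.1]
gripper_width: 0.998
```

```bash
python3 - <<'E'
from h import *
s=robot.get_state();print(s['eef_pos'],s['qpos'])
plan([.4968,.0713,.031],149,5)
E
```

```text
[0.49567698 0.07079072 0.11525512] [-0.77801674  0.13378425  0.59456978  1.98870496 -0.0893605   1.04323241
  0.87634123]
[{"translation": [-0.0002, 0.0002, 0.0169], "delta_rot": [0.0004, -0.0003, -0.0022]}, {"translation": [-0.0002, 0.0002, 0.0169], "delta_rot": [0.0004, -0.0003, -0.0022]}, {"translation": [-0.0002, 0.0002, 0.0169], "delta_rot": [0.0004, -0.0003, -0.0022]}, {"translation": [-0.0001, 0.0002, 0.0169], "delta_rot": [0.0004, -0.0003, -0.0022]}, {"translation": [-0.0001, 0.0002, 0.0169], "delta_rot": [0.0004, -0.0003, -0.0022]}]
```

>>> play_rows([
  {"translation": [0,0.0003,0.0165],"delta_rot": [0,0,0]},
  {"translation": [0,0.0003,0.0165],"delta_rot": [0,0,0]},
  {"translation": [0,0.0003,0.0165],"delta_rot": [0,0,0]},
  {"translation": [0,0.0003,0.0165],"delta_rot": [0,0,0]},
  {"translation": [0,0,0.014],"delta_rot": [0,0,0]},
  {"translation": [0,0,0],"delta_rot": [0,0,0]},
])

```text
time_s: 5.2
eef_pos: [0.4976, 0.0714, 0.0339]
eef_rot: [[-0.848, 0.531, 0.003], [0.531, 0.848, 0.004], [-0.0, 0.005, -1.0]]
ft_force: [-0.2, 0.8, 0.3]
gripper_width: 1.001
```

>>> play_rows([
  {"translation": [0,0,0],"delta_rot": [0,0,0]},
  {"translation": [0,0,0],"delta_rot": [0,0,0]},
  {"translation": [0,0,0],"delta_rot": [0,0,0]},
  {"translation": [0,0,0],"delta_rot": [0,0,0]},
  {"translation": [0,0,0],"delta_rot": [0,0,0]},
  {"translation": [0,0,0],"delta_rot": [0,0,0]},
], claw=1, newtons=20)

```text
time_s: 5.8
eef_pos: [0.4987, 0.0711, 0.0366]
eef_rot: [[-0.847, 0.532, 0.005], [0.532, 0.847, 0.005], [-0.002, 0.007, -1.0]]
ft_force: [-0.7, 0.2, -1.2]
gripper_width: 0.522
```

>>> play_rows([
  {"translation": [0,0,0.001],"delta_rot": [0,0,0.14]},
  {"translation": [0,0,0],"delta_rot": [0,0,0.14]},
  {"translation": [0,0,0],"delta_rot": [0,0,0.14]},
  {"translation": [0,0,0],"delta_rot": [0,0,0.14]},
  {"translation": [0,0,0],"delta_rot": [0,0,0.14]},
], claw=1, newtons=25)

```text
time_s: 6.3
eef_pos: [0.4981, 0.071, 0.0359]
eef_rot: [[-0.282, 0.959, 0.004], [0.959, 0.282, 0.006], [0.004, 0.006, -1.0]]
ft_force: [-2.0, -1.2, -1.7]
gripper_width: 0.527
```

>>> play_rows([
  {"translation": [0,0,0],"delta_rot": [0,0,0.14]},
  {"translation": [0,0,0],"delta_rot": [0,0,0.14]},
  {"translation": [0,0,0],"delta_rot": [0,0,0.14]},
  {"translation": [0,0,0],"delta_rot": [0,0,0.14]},
  {"translation": [0,0,0],"delta_rot": [0,0,0.14]},
  {"translation": [0,0,0],"delta_rot": [0,0,0.14]},
  {"translation": [0,0,0],"delta_rot": [0,0,0.14]},
  {"translation": [0,0,0],"delta_rot": [0,0,0.14]},
])

```text
time_s: 7.1
eef_pos: [0.4974, 0.0711, 0.0362]
eef_rot: [[0.772, 0.636, 0.003], [0.636, -0.772, 0.006], [0.007, -0.003, -1.0]]
ft_force: [-0.8, -0.7, -0.2]
gripper_width: 0.528
```

>>> play_rows([
  {"translation": [0,0,0],"delta_rot": [0,0,0.1]},
  {"translation": [0,0,0.001],"delta_rot": [0,0,0.095]},
  {"translation": [0,0,0.001],"delta_rot": [0,0,0]},
  {"translation": [0,0,0.001],"delta_rot": [0,0,0]},
])

```text
time_s: 7.5
eef_pos: [0.4982, 0.0713, 0.0357]
eef_rot: [[0.887, 0.462, 0.003], [0.462, -0.887, 0.008], [0.006, -0.005, -1.0]]
ft_force: [-10.1, -2.7, 22.8]
gripper_width: 0.526
```

```bash
python3 - <<'E'
from h import *
f=snap('wrist','w3.png');s=robot.get_state();print(s['eef_pos'],s['ft_force'],s['time_s'])
R=np.array(s['eef_rot']);print(np.degrees(np.arctan2(R[1,0],R[0,0])),s['qpos'])
im=f['pixels'];h=cv2.cvtColor(im,cv2.COLOR_RGB2HSV);org=((h[...,0]<16)&(h[...,1]>120)&(h[...,2]>50)).astype(np.uint8)
n,l,st,ce=cv2.connectedComponentsWithStats(org);print([(st[i].tolist(),ce[i].round(1).tolist()) for i in range(1,n) if st[i,4]>60])
E
```

```text
[0.49822993 0.07125817 0.03571715] [-8.50887089 -1.78385463 19.32930618] 7.55
27.5392132977051 [-1.0778846   0.36895442  0.99471154  2.06493791 -0.40404475  0.90605013
 -0.94894669]
[([0, 0, 188, 328, 21037], [81.8, 161.6]), ([292, 215, 48, 55, 818], [313.1, 242.8]), ([272, 318, 53, 67, 1937], [300.9, 354.3]), ([216, 329, 24, 50, 548], [228.0, 357.9]), ([330, 358, 21, 21, 157], [338.6, 368.6]), ([140, 384, 21, 34, 216], [152.5, 401.1]), ([408, 396, 21, 24, 193], [416.5, 410.2])]
```

View pics/w3.png

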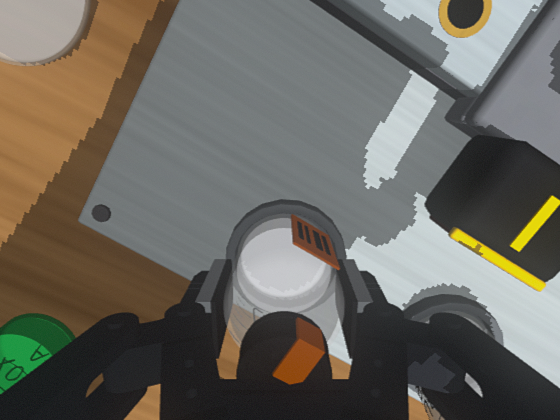

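```bash
python3 - <<'E'
from h import *
f=snap('wrist');im=f['pixels']
cv2.imwrite('pics/w3c.png',cv2.resize(im[190:400,200:360,::-1],None,fx=3.6,fy=2.8,interpolation=cv2.INTER_CUBIC) if 0 else cv2.resize(im[195:395,210:370,::-1],None,fx=3,fy=3,interpolation=cv2.INTER_CUBIC))
# model projection: label corners and cap stripe for candidate azimuths vs orange label mask centroid
h=cv2.cvtColor(im,cv2.COLOR_RGB2HSV);org=((h[...,0]<16)&(h[...,1]>120)&(h[...,2]>50)).astype(np.uint8)
sub=np.zeros_like(org);sub[205:280,285:350]=org[205:280,285:350];sub=cv2.morphologyEx(sub,cv2.MORPH_CLOSE,np.ones((9,9)))
from scipy.optimize import minimize
def poly(a,cx,cy,z0=.011):
    th=a+np.linspace(-1,1,7)*(10/23);top=[(cx+.0231*np.cos(t),cy+.0231*np.sin(t),z0+.047) for t in th];bot=[(cx+.0231*np.cos(t),cy+.0231*np.sin(t),z0+.011) for t in th[::-1]]
    return np.array([proj(f,p) for p in top+bot])
def iou(x):
    m=np.zeros_like(org);cv2.fillPoly(m,[np.round(poly(np.radians(x[0]),x[1]/1e3,x[2]/1e3)*16).astype(np.int32)],1,shift=4)
    return -(m&sub).sum()/(m|sub).sum()
best=min((iou((a,x,y)),a,x,y) for a in np.arange(-20,14,1.) for x in np.arange(494,502.1,1) for y in np.arange(67,76,1));print(best)
for a in range(-12,8,2): print(a,min(iou((a,x,y)) for x in np.arange(494,502.1,1) for y in np.arange(67,76,1)))
print(np.round(poly(np.radians(-3.3),.498,.0712)),cv2.findContours(sub,0,2)[0][0].reshape(-1,2)[::6].tolist())
# scanner yellow centre line direction
yl=((h[...,0]>20)&(h[...,0]<35)&(h[...,1]>170)&(h[...,2]>140)).astype(np.uint8);n,l,st,ce=cv2.connectedComponentsWithStats(yl)
for i in range(1,n):
    if st[i,4]>300:
        v,u=np.nonzero(l==i);W=np.array([ray(f,a,b,.068)[:2] for a,b in zip(u,v)]);vx,vy,x0,y0=cv2.fitLine(W.astype(np.float32),2,0,.0001,.0001).ravel();print(st[i],'yellow dir',np.degrees(np.arctan2(vy,vx)),x0,y0)
E
```

```text
(np.float64(7663790641341733.0), np.float64(13.0), np.float64(494.0), np.int64(75))
-12 1.0041776850141292e+16
-10 9827780540069020.0
-8 9627736990453836.0
-6 9335396798436008.0
-4 9109503246276322.0
-2 8872892772347067.0
0 8817755293360206.0
2 8575892177456788.0
4 8365870328212949.0
6 8227807347774109.0
[[336. 272.]
 [330. 266.]
 [324. 260.]
 [317. 255.]
 [308. 251.]
 [300. 249.]
 [291. 247.]
 [290. 217.]
 [297. 219.]
 [304. 221.]
 [310. 224.]
 [316. 228.]
 [321. 233.]
 [325. 238.]] [[292, 214], [298, 246], [305, 250], [311, 253], [318, 257], [327, 263], [335, 268], [338, 265], [335, 257], [332, 248], [329, 240], [325, 234], [318, 230], [310, 225], [304, 222], [296, 217]]
[510 196  50  56 775] yellow dir -3.4170053 0.5671088 0.015306759
[ 450  228   96   63 1116] yellow dir 86.14952 0.5512585 0.018013634<stdin>:13: RuntimeWarning: overflow encountered in scalar negative
```

```bash
cat > lab.py <<'E'
from h import *
def label_az(f,box,c0):
    im=f['pixels'];h=cv2.cvtColor(im,cv2.COLOR_RGB2HSV);org=((h[...,0]<16)&(h[...,1]>120)&(h[...,2]>50)).astype(np.uint8)
    x0,y0,x1,y1=box;sub=np.zeros_like(org);sub[y0:y1,x0:x1]=org[y0:y1,x0:x1];sub=cv2.morphologyEx(sub,cv2.MORPH_CLOSE,np.ones((9,9)))
    def poly(a,cx,cy,z0=.011):
        th=a+np.linspace(-1,1,7)*(10/23);P=[(t,z0+.047) for t in th]+[(t,z0+.011) for t in th[::-1]]
        return np.array([proj(f,(cx+.0231*np.cos(t),cy+.0231*np.sin(t),z)) for t,z in P])
    def iou(a,x,y):
        m=np.zeros_like(org);cv2.fillPoly(m,[np.round(poly(np.radians(a),x,y)*16).astype(np.int32)],1,shift=4)
        return float((m&sub).sum())/float((m|sub).sum())
    r=[(iou(a,c0[0]+x,c0[1]+y),a,x,y) for a in np.arange(-14,9,1.) for x in np.arange(-.004,.0041,.001) for y in np.arange(-.004,.0041,.001)]
    r.sort(reverse=True);print(np.round(r[:4],4).tolist());return np.mean([q[1] for q in r[:10]])
E
python3 - <<'E'
from lab import *
print(label_az(snap('wrist'),(285,205,350,280),(.498,.0712)))
s=robot.get_state();print(s['eef_pos'],s['ft_force'])
E
```

```text
[[0.8796, -2.0, 0.0, -0.002], [0.8759, -1.0, 0.0, -0.002], [0.8746, -3.0, 0.0, -0.002], [0.8669, -4.0, 0.0, -0.001]]
-3.0
[0.49822543 0.07124782 0.03570483] [-8.52923164 -1.59864096 20.72970179]
```

>>> play_rows([
  {"translation": [0,0,-0.001],"delta_rot": [0,0,0.01]},
  {"translation": [0,0,0],"delta_rot": [0,0,0]},
])

```text
time_s: 7.85
eef_pos: [0.498, 0.071, 0.037]
eef_rot: [[0.891, 0.453, 0.003], [0.453, -0.891, 0.008], [0.006, -0.006, -1.0]]
ft_force: [-0.6, -2.0, -0.1]
gripper_width: 0.531
```

>>> play_rows([
  {"translation": [0,0,0],"delta_rot": [0,0,0]},
  {"translation": [0,0,0],"delta_rot": [0,0,0]},
  {"translation": [0,0,0],"delta_rot": [0,0,0]},
  {"translation": [0,0,0],"delta_rot": [0,0,0]},
  {"translation": [0,0,0],"delta_rot": [0,0,0]},
], claw=0)

```text
time_s: 8.35
eef_pos: [0.499, 0.0721, 0.0372]
eef_rot: [[0.891, 0.455, 0.005], [0.455, -0.891, 0.009], [0.008, -0.006, -1.0]]
ft_force: [0.3, 0.4, -0.3]
gripper_width: 0.999
```

>>> play_rows([
  {"translation": [0,0,-0.02],"delta_rot": [0,0,0]},
  {"translation": [0,0,-0.03],"delta_rot": [0,0,0]},
  {"translation": [0,0,-0.03],"delta_rot": [0,0,0]},
  {"translation": [0,0,-0.03],"delta_rot": [0,0,0]},
  {"translation": [0,0,0],"delta_rot": [0,0,0]},
])

```text
time_s: 8.85
eef_pos: [0.4979, 0.0702, 0.15]
eef_rot: [[0.891, 0.453, 0.002], [0.453, -0.891, 0.006], [0.005, -0.005, -1.0]]
ft_force: [-0.0, 0.5, -0.4]
gripper_width: 0.996
```

```bash
python3 - <<'E'
from h import *
f=snap('wrist','w4.png');s=robot.get_state();print(s['time_s'],s['eef_pos'],s['qpos'])
im=f['pixels'];h=cv2.cvtColor(im,cv2.COLOR_RGB2HSV);org=((h[...,0]<16)&(h[...,1]>120)&(h[...,2]>50)).astype(np.uint8)
n,l,st,ce=cv2.connectedComponentsWithStats(org);print([(st[i].tolist(),ce[i].round(1).tolist()) for i in range(1,n) if 60<st[i,4]<4000])
print(proj(f,[.498,.0712,.098]),proj(f,[.6187,.0135,.092]))
E
```

```text
8.9 [0.4968882  0.07053017 0.14835972] [-1.28051714  0.15441553  1.15923455  1.96631158 -0.16420373  1.11726799
 -1.15290641]
[([0, 0, 18, 18, 93], [7.0, 8.3]), ([13, 14, 20, 20, 81], [21.9, 22.5]), ([13, 26, 18, 22, 71], [20.2, 36.3]), ([35, 33, 43, 21, 298], [54.7, 42.0]), ([0, 67, 17, 17, 79], [8.2, 74.9]), ([18, 123, 28, 18, 81], [32.6, 132.4]), ([0, 134, 131, 98, 2511], [58.4, 185.8]), ([289, 171, 25, 24, 103], [299.1, 183.2]), ([278, 209, 24, 29, 370], [289.8, 223.6]), ([0, 214, 58, 32, 392], [22.7, 231.6]), ([465, 217, 95, 130, 3141], [510.6, 293.9]), ([0, 237, 77, 107, 2610], [37.1, 284.5]), ([53, 243, 22, 13, 86], [61.6, 249.9]), ([0, 296, 15, 15, 85], [6.5, 302.6]), ([18, 312, 24, 18, 101], [30.4, 320.1]), ([8, 328, 32, 12, 100], [21.2, 332.6]), ([258, 355, 59, 31, 485], [287.1, 372.5]), ([171, 366, 32, 31, 201], [185.7, 383.9])]
[283.38578662 234.22353179] [483.52458239  86.10207613]
```

View pics/w4.png

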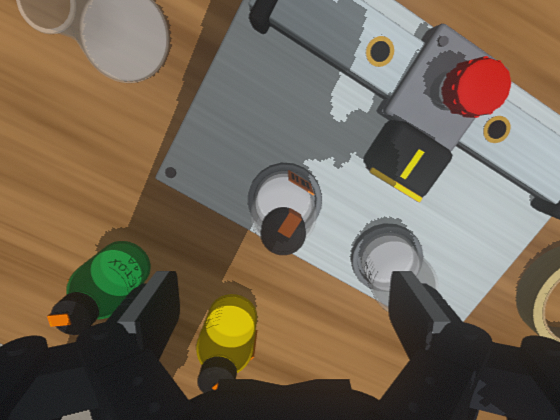

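The picture shows the bottle upright in its seat (cap 283,232), with its label and stripe pointing up and to the right like the scanner's yellow centre line. The knob is at (477,86) and the holes at (381,52) and (497,129).

```bash
python3 - <<'E'
from lab import *
np.set_printoptions(precision=4,suppress=True)
f=snap('wrist');im=f['pixels'];h=cv2.cvtColor(im,cv2.COLOR_RGB2HSV)
print('label',label_az(f,(285,165,320,200),(.498,.0712)))
org=((h[...,0]<16)&(h[...,1]>120)&(h[...,2]>50)).astype(np.uint8)
def axis(m,z):
    c=cv2.findContours(m,0,2)[0];c=max(c,key=cv2.contourArea).reshape(-1,2);W=np.array([ray(f,a,b,z)[:2] for a,b in c])*1e4
    r=cv2.minAreaRect(W.astype(np.float32));q=cv2.boxPoints(r);e=[q[1]-q[0],q[2]-q[1]];L=[np.hypot(*x) for x in e]
    return np.array(r[0])/1e4,[round(x/10,1) for x in L],[np.degrees(np.arctan2(x[1],x[0]))%180 for x in e]
m=np.zeros_like(org);m[205:242,272:306]=org[205:242,272:306];print('stripe',axis(m,.098))
a,b=ray(f,381,52,.034),ray(f,497,129,.034);print('holes',a,b,(a+b)/2,np.degrees(np.arctan2(*(a-b)[[1,0]])),np.hypot(*(a-b)[:2]))
yl=((h[...,0]>20)&(h[...,0]<35)&(h[...,1]>150)&(h[...,2]>120)).astype(np.uint8);yl[:140]=0;yl[205:]=0;yl[:,:360]=0;yl[:,460:]=0
n,l,st,ce=cv2.connectedComponentsWithStats(yl)
for i in range(1,n):
    if st[i,4]>100: print('yellow',axis((l==i).astype(np.uint8),.068))
red=(((h[...,0]<6)|(h[...,0]>174))&(h[...,1]>150)&(h[...,2]>170)).astype(np.uint8);red[:,:440]=0;red[:,515:]=0;red[120:]=0
c,r=cv2.minEnclosingCircle(cv2.findNonZero(red));print('knob',c,r,ray(f,*c,.091))
E
```

```text
[[0.7759, -7.0, 0.0, 0.0], [0.7676, -5.0, 0.0, -0.001], [0.761, -4.0, 0.0, -0.001], [0.7559, -6.0, 0.0, 0.0]]
label -5.1
stripe (array([0.5055, 0.0708]), [np.float32(15.6), np.float32(8.9)], [np.float32(179.10056), np.float32(89.10073)])
holes [0.6202 0.0622 0.034 ] [ 0.6144 -0.0361  0.034 ] [0.6173 0.013  0.034 ] 86.58915243507184 0.0984954433552112
yellow (array([0.5669, 0.0156]), [np.float32(20.1), np.float32(4.4)], [np.float32(176.49039), np.float32(86.49022)])
yellow (array([0.551 , 0.0175]), [np.float32(3.6), np.float32(38.7)], [np.float32(176.49844), np.float32(86.49844)])
knob (484.0, 84.5) 32.60761260986328 [0.6182 0.0146 0.091 ]
```

```bash
python3 -c "
from h import *
plan([.618,.0138,.15],176.5,20)"
```

```text
[{"translation": [0.0041, 0.0053, -0.0002], "delta_rot": [-0.0, -0.0004, -0.1305]}, {"translation": [0.0034, 0.0058, -0.0002], "delta_rot": [-0.0, -0.0004, -0.1305]}, {"translation": [0.0026, 0.0062, -0.0002], "delta_rot": [-0.0, -0.0004, -0.1305]}, {"translation": [0.0018, 0.0065, -0.0002], "delta_rot": [-0.0, -0.0004, -0.1305]}, {"translation": [0.001, 0.0067, -0.0002], "delta_rot": [-0.0, -0.0004, -0.1305]}, {"translation": [0.0001, 0.0067, -0.0002], "delta_rot": [-0.0, -0.0004, -0.1305]}, {"translation": [-0.0008, 0.0067, -0.0002], "delta_rot": [-0.0, -0.0004, -0.1305]}, {"translation": [-0.0017, 0.0065, -0.0002], "delta_rot": [-0.0, -0.0004, -0.1305]}]
[{"translation": [-0.0025, 0.0062, -0.0002], "delta_rot": [-0.0, -0.0004, -0.1305]}, {"translation": [-0.0033, 0.0059, -0.0002], "delta_rot": [-0.0, -0.0004, -0.1305]}, {"translation": [-0.004, 0.0054, -0.0002], "delta_rot": [-0.0, -0.0004, -0.1305]}, {"translation": [-0.0047, 0.0048, -0.0002], "delta_rot": [-0.0, -0.0004, -0.1305]}, {"translation": [-0.0053, 0.0042, -0.0002], "delta_rot": [-0.0, -0.0004, -0.1305]}, {"translation": [-0.0058, 0.0035, -0.0002], "delta_rot": [-0.0, -0.0004, -0.1305]}, {"translation": [-0.0062, 0.0027, -0.0002], "delta_rot": [-0.0, -0.0004, -0.1305]}, {"translation": [-0.0065, 0.0018, -0.0002], "delta_rot": [-0.0, -0.0004, -0.1305]}]
[{"translation": [-0.0067, 0.001, -0.0002], "delta_rot": [-0.0, -0.0004, -0.1305]}, {"translation": [-0.0067, 0.0001, -0.0002], "delta_rot": [-0.0, -0.0004, -0.1305]}, {"translation": [-0.0067, -0.0008, -0.0001], "delta_rot": [-0.0, -0.0004, -0.1305]}, {"translation": [-0.0065, -0.0016, -0.0001], "delta_rot": [-0.0, -0.0004, -0.1305]}]
```

>>> play_rows([
  {"translation": [0.004,0.0053,0],"delta_rot": [0,0,-0.13]},
  {"translation": [0.0034,0.0058,0],"delta_rot": [0,0,-0.13]},
  {"translation": [0.0026,0.0062,0],"delta_rot": [0,0,-0.13]},
  {"translation": [0.0018,0.0065,0],"delta_rot": [0,0,-0.13]},
  {"translation": [0.001,0.0067,0],"delta_rot": [0,0,-0.13]},
  {"translation": [0,0.0067,0],"delta_rot": [0,0,-0.13]},
  {"translation": [-0.001,0.0067,0],"delta_rot": [0,0,-0.13]},
  {"translation": [-0.0017,0.0065,0],"delta_rot": [0,0,-0.13]},
])

```text
time_s: 9.75
eef_pos: [0.5395, 0.0479, 0.1345]
eef_rot: [[0.018, 1.0, -0.018], [1.0, -0.018, 0.0], [0.0, -0.018, -1.0]]
ft_force: [1.0, -0.1, -0.2]
gripper_width: 0.997
```

>>> play_rows([
  {"translation": [-0.0025,0.0062,0],"delta_rot": [0,0,-0.13]},
  {"translation": [-0.0033,0.006,0],"delta_rot": [0,0,-0.13]},
  {"translation": [-0.004,0.0054,0],"delta_rot": [0,0,-0.13]},
  {"translation": [-0.0047,0.0048,0],"delta_rot": [0,0,-0.13]},
  {"translation": [-0.0053,0.0042,0],"delta_rot": [0,0,-0.13]},
  {"translation": [-0.0058,0.0035,0],"delta_rot": [0,0,-0.13]},
  {"translation": [-0.0062,0.0027,0],"delta_rot": [0,0,-0.13]},
  {"translation": [-0.0065,0.0018,0],"delta_rot": [0,0,-0.13]},
])

```text
time_s: 10.55
eef_pos: [0.5838, 0.0258, 0.1169]
eef_rot: [[-0.874, 0.484, -0.041], [0.485, 0.875, -0.004], [0.034, -0.023, -0.999]]
ft_force: [-0.5, -0.4, 0.7]
gripper_width: 1.001
```

```bash
python3 -c "
from h import *
s=robot.get_state();print(s['eef_pos'],s['qpos'])
plan([.618,.0138,.14],176.5,4)"
```

```text
[0.58383822 0.02579052 0.11686501] [-0.66445854  0.37026821  0.67357163  1.7572934  -0.24749459  1.14385225
  1.15375802]
[{"translation": [-0.0087, 0.0014, -0.0061], "delta_rot": [-0.0038, -0.0097, -0.1112]}, {"translation": [-0.0089, 0.0004, -0.006], "delta_rot": [-0.0038, -0.0097, -0.1112]}, {"translation": [-0.0089, -0.0005, -0.0059], "delta_rot": [-0.0038, -0.0097, -0.1112]}, {"translation": [-0.0089, -0.0015, -0.0059], "delta_rot": [-0.0038, -0.0097, -0.1112]}]
```

>>> play_rows([
  {"translation": [-0.0087,0.0014,-0.008],"delta_rot": [-0.004,-0.01,-0.11]},
  {"translation": [-0.009,0.0004,-0.008],"delta_rot": [-0.004,-0.01,-0.11]},
  {"translation": [-0.009,-0.0005,-0.007],"delta_rot": [-0.004,-0.01,-0.11]},
  {"translation": [-0.009,-0.0015,-0.007],"delta_rot": [-0.004,-0.01,-0.11]},
  {"translation": [0,0,0],"delta_rot": [0,0,0]},
])

```text
time_s: 11.05
eef_pos: [0.6154, 0.0125, 0.1353]
eef_rot: [[-0.999, 0.046, -0.013], [0.046, 0.999, -0.0], [0.013, -0.001, -1.0]]
ft_force: [1.2, -0.3, -0.7]
gripper_width: 0.996
```

```bash
python3 - <<'E'
from h import *
f=snap('wrist','w5.png');s=robot.get_state();print(s['eef_pos'],s['qpos'])
im=f['pixels'];h=cv2.cvtColor(im,cv2.COLOR_RGB2HSV)
red=(((h[...,0]<6)|(h[...,0]>174))&(h[...,1]>150)&(h[...,2]>150)).astype(np.uint8)
n,l,st,ce=cv2.connectedComponentsWithStats(red)
for i in range(1,n):
    if st[i,4]>300: print(st[i],ce[i])
print(proj(f,[.618,.0138,.091]))
plan([.618,.0138,.12],176.5,2)
E
```

```text
[0.61440345 0.01279863 0.13453085] [-0.56105059  0.37947104  0.59047436  1.68442028 -0.22631749  1.16236104
  1.61173637]
[256 223  46  29 896] [278.72321429 237.18526786]
[285.8865666  245.12032491]
[{"translation": [-0.0019, 0.0006, 0.0072], "delta_rot": [-0.0006, -0.0076, 0.0059]}, {"translation": [-0.0018, 0.0006, 0.0073], "delta_rot": [-0.0006, -0.0076, 0.0059]}]
```

View pics/w5.png

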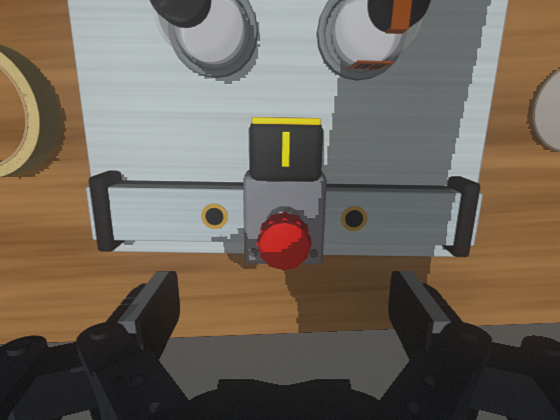

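The knob is at (285,243), where predicted. The label (372,65) faces down the image toward the rail, and the bottle stands upright.

```bash
python3 - <<'E'
from lab import *
f=snap('wrist');print(label_az(f,(345,55,396,75),(.498,.0712)))
plan([.6178,.0138,.066],176.5,5)
E
```

```text
[[0.6644, -6.0, 0.0, 0.004], [0.6551, -5.0, 0.0, 0.004], [0.638, -3.0, 0.0, 0.003], [0.6321, -2.0, 0.0, 0.002]]
-3.6
[{"translation": [-0.0009, 0.0002, 0.0137], "delta_rot": [-0.0002, -0.0031, 0.0022]}, {"translation": [-0.0009, 0.0002, 0.0137], "delta_rot": [-0.0002, -0.0031, 0.0022]}, {"translation": [-0.0009, 0.0002, 0.0137], "delta_rot": [-0.0002, -0.0031, 0.0022]}, {"translation": [-0.0008, 0.0002, 0.0137], "delta_rot": [-0.0002, -0.0031, 0.0022]}, {"translation": [-0.0008, 0.0002, 0.0137], "delta_rot": [-0.0002, -0.0031, 0.0022]}]
```

>>> play_rows([
  {"translation": [-0.001,0.0002,0.014],"delta_rot": [0,-0.003,0.002]},
  {"translation": [-0.001,0.0002,0.014],"delta_rot": [0,-0.003,0.002]},
  {"translation": [-0.001,0.0002,0.014],"delta_rot": [0,-0.003,0.002]},
  {"translation": [-0.0005,0.0002,0.014],"delta_rot": [0,-0.003,0.002]},
  {"translation": [-0.0005,0.0002,0.014],"delta_rot": [0,-0.003,0.002]},
  {"translation": [0,0,0.001],"delta_rot": [0,0,0]},
])

```text
time_s: 11.75
eef_pos: [0.6124, 0.0156, 0.0514]
eef_rot: [[-0.998, 0.069, -0.009], [0.069, 0.998, -0.002], [0.009, -0.003, -1.0]]
ft_force: [-0.0, -0.0, 0.3]
gripper_width: 0.999
```

```bash
python3 -c "
from h import *
s=robot.get_state();print(s['eef_pos'],s['ft_force'])
plan([.6178,.0138,.062],176.5,1)"
```

```text
[0.61236317 0.01561127 0.05138119] [-0.02008694 -0.02379453  0.2959017 ]
[{"translation": [-0.0055, -0.0015, -0.0107], "delta_rot": [-0.0028, -0.0086, -0.0081]}]
```

>>> play_rows([
  {"translation": [-0.003,-0.001,-0.005],"delta_rot": [-0.002,-0.005,-0.004]},
  {"translation": [-0.002,-0.0005,-0.004],"delta_rot": [0,-0.003,-0.004]},
  {"translation": [0,0,0],"delta_rot": [0,0,0]},
])

```text
time_s: 12.05
eef_pos: [0.6171, 0.0139, 0.0602]
eef_rot: [[-0.998, 0.061, -0.002], [0.061, 0.998, -0.001], [0.001, -0.001, -1.0]]
ft_force: [1.2, -1.3, -0.4]
gripper_width: 0.999
```

```bash
python3 -c "
from h import *
s=robot.get_state();print(s['eef_pos'],s['ft_force'])
plan([.6178,.0138,.062],176.5,1)"
```

```text
[0.6170856  0.01385729 0.06023457] [ 1.23468647 -1.25213958 -0.38092163]
[{"translation": [-0.0007, -0.0, -0.0018], "delta_rot": [-0.0013, -0.0015, -0.0003]}]
```

Good. Close on the knob.

>>> play_rows([
  {"translation": [-0.0005,0,-0.001],"delta_rot": [0,0,0]},
  {"translation": [0,0,0],"delta_rot": [0,0,0]},
  {"translation": [0,0,0],"delta_rot": [0,0,0]},
  {"translation": [0,0,0],"delta_rot": [0,0,0]},
  {"translation": [0,0,0],"delta_rot": [0,0,0]},
  {"translation": [0,0,0],"delta_rot": [0,0,0]},
  {"translation": [0,0,0],"delta_rot": [0,0,0]},
], claw=1, newtons=50)

```text
time_s: 12.75
eef_pos: [0.6189, 0.0138, 0.0635]
eef_rot: [[-0.998, 0.062, 0.002], [0.062, 0.998, -0.0], [-0.002, -0.0, -1.0]]
ft_force: [-0.5, 0.4, 2.0]
gripper_width: 0.336
```

>>> play_rows([
  {"translation": [0,0,-0.004],"delta_rot": [0,0,0]},
  {"translation": [0,0,-0.004],"delta_rot": [0,0,0]},
  {"translation": [0,0,-0.003],"delta_rot": [0,0,0]},
  {"translation": [0,0,0],"delta_rot": [0,0,0]},
])

```text
time_s: 13.15
eef_pos: [0.6188, 0.0137, 0.074]
eef_rot: [[-0.998, 0.062, 0.002], [0.062, 0.998, -0.001], [-0.002, -0.001, -1.0]]
ft_force: [2.4, -0.9, -5.2]
gripper_width: 0.334
```

>>> play_rows([
  {"translation": [0,0,-0.003],"delta_rot": [0,0,0]},
  {"translation": [0,0,-0.0005],"delta_rot": [0,0,0]},
])

```text
time_s: 13.35
eef_pos: [0.6187, 0.0138, 0.0774]
eef_rot: [[-0.998, 0.062, 0.001], [0.062, 0.998, -0.001], [-0.002, -0.001, -1.0]]
ft_force: [3.9, -1.1, -5.8]
gripper_width: 0.335
```

>>> play_rows([
  {"translation": [0,0.005,0],"delta_rot": [0,0,0]},
  {"translation": [0,0.006,0],"delta_rot": [0,0,0]},
  {"translation": [0,0.006,0],"delta_rot": [0,0,0]},
  {"translation": [0,0.005,0],"delta_rot": [0,0,0]},
])

```text
time_s: 13.75
eef_pos: [0.6201, 0.0354, 0.0772]
eef_rot: [[-0.998, 0.064, 0.001], [0.064, 0.998, -0.003], [-0.002, -0.003, -1.0]]
ft_force: [2.9, -2.1, -6.5]
gripper_width: 0.332
```

>>> play_rows([
  {"translation": [0,0.006,0],"delta_rot": [0,0,0]},
  {"translation": [0,0.006,0],"delta_rot": [0,0,0]},
  {"translation": [0,0.006,0],"delta_rot": [0,0,0]},
  {"translation": [0,0.005,0],"delta_rot": [0,0,0]},
  {"translation": [0,0.0025,0],"delta_rot": [0,0,0]},
  {"translation": [0,0,0],"delta_rot": [0,0,0]},
])

```text
time_s: 14.35
eef_pos: [0.6219, 0.065, 0.077]
eef_rot: [[-0.998, 0.062, 0.001], [0.062, 0.998, -0.003], [-0.002, -0.003, -1.0]]
ft_force: [2.9, -1.9, -6.6]
gripper_width: 0.33
```

>>> play_rows([
  {"translation": [0,-0.0012,0],"delta_rot": [0,0,0]},
  {"translation": [0,0,0.002],"delta_rot": [0,0,0]},
  {"translation": [0,0,0.003],"delta_rot": [0,0,0]},
  {"translation": [0,0,0.002],"delta_rot": [0,0,0]},
])

```text
time_s: 14.75
eef_pos: [0.6219, 0.0645, 0.0699]
eef_rot: [[-0.998, 0.061, 0.002], [0.061, 0.998, -0.001], [-0.002, -0.001, -1.0]]
ft_force: [2.4, -0.0, -3.9]
gripper_width: 0.335
```

>>> play_rows([
  {"translation": [0,-0.0003,0.002],"delta_rot": [0,0,0]},
  {"translation": [0,0,0.002],"delta_rot": [0,0,0]},
  {"translation": [0,0,0.002],"delta_rot": [0,0,0]},
  {"translation": [0,0,0.001],"delta_rot": [0,0,0]},
])

```text
time_s: 15.15
eef_pos: [0.6221, 0.0645, 0.0633]
eef_rot: [[-0.998, 0.061, 0.002], [0.061, 0.998, -0.0], [-0.002, -0.0, -1.0]]
ft_force: [-4.2, -0.1, 11.6]
gripper_width: 0.332
```

```bash
python3 - <<'E'
from h import *
f=snap('wrist','w6.png');g=snap('scene')
a=f['pixels'][:,:,::-1];b=cv2.resize(g['pixels'][150:300,170:400,::-1],None,fx=2.8,fy=2.8,interpolation=cv2.INTER_CUBIC)[:420]
cv2.imwrite('pics/fin.png',cv2.resize(np.hstack([a,b]),(800,int(420*800/(a.shape[1]+b.shape[1])))))
s=robot.get_state();print(s['eef_pos'],s['ft_force'],s['time_s'])
E
```

```text
[0.62206078 0.06449465 0.06345704] [-2.01272049  0.04299464  5.20142877] 15.25
```

View pics/fin.png

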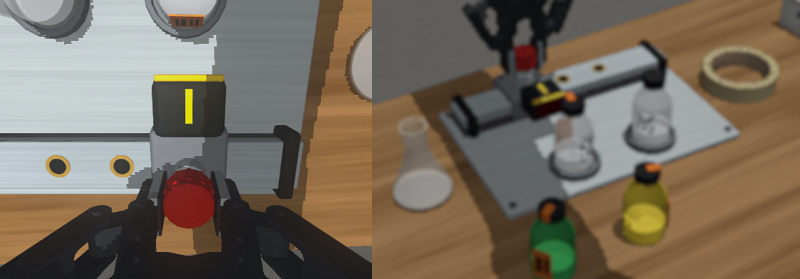

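View pics/w6.png

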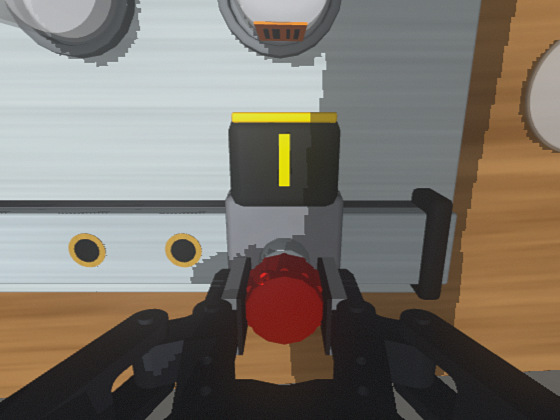

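The scanner (284,160) stands straight across from the label (280,32), which faces it squarely. The two free holes are in view and the knob is gripped. The other items have not moved.

```bash
python3 -c "
from h import *
print(robot.job_done(),robot.get_state()['ft_force'],robot.get_state()['gripper_width'])"
```

```text
the job is handed in; nothing more can be done
the job is handed in; nothing more can be done
```

The job is done and was handed in at about 15 s of the 53 s allowed. No verdict was reported.

- **Bottle:** I gripped the marked bottle by its body, turned it about 120° in its seat so its label faces the rail, and let go. It stands upright in the seat.
- **Carriage:** I lifted the red knob about 14 mm, slid the carriage about 50 mm to the +y hole opposite the bottle, and lowered the pin. The gripper still holds the knob.

**Last checks**
- **Pin home:** The tool is back at its starting height (63.5 mm, against 63.5 mm when I first gripped the knob). It was pressing the knob down with about 5 N in the last reading.
- **Label angle:** Four estimates were -3.0°, -5.1°, -0.9° and -3.6°, while the station itself points at about -3.5°. They disagree by about ±2°. The final picture shows the label squarely opposite the scanner.
- **Carriage position:** The tool ended about 0.8 mm past the worked-out hole position, within the pin's 2 mm of play.
- **Other items:** The spare bottle, flask and tape roll look unmoved in the pictures.
- **Forces:** The highest wrist force I read was about 25 N, while seating the bottle. The limit is 120 N.

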